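Hang the slide rack in the side hook of the drain stand

TASK

Pick up the rack of glass slides, keep it upright (within about 14 degrees), and hang it up to drain: bring its cross bar sideways into the open mouth of the double hook on the drain stand, along the slot, and let it down into the throat until it hangs there freely, then let go. The hook head is clamped somewhere along its guide rods, not measured, so feel for the end of the slot; go gently, the rack may press on the stand with no more than 15 N. Leave the two bottles and the canister where they stand.

Things in the scene. Friction and masses are not known exactly. Their poses are not given: they have to be found in the camera images.
- slide_rack: Loose steel slide rack, about 0.18 to 0.35 kg: a low basket (44 mm in x, 76 mm in y, 40 mm high) holding seven upright glass slides, two wires rising to a horizontal cross bar, and a flat steel stem up to a black square grip; 168 mm tall in all. Origin: centre of the underside; z up, y along the cross bar. Front and back are alike. Starts standing on the desk.
- rack_bar (a point): Centre of the rack's round cross bar, 88 mm above the rack's underside. The bar is 8 mm thick, runs along the rack's y and is 90 mm long over its end collars (14 mm diameter, inner faces 42 mm either side of the middle).
- rack_grip (a point): Where to grip: 64 mm straight above the bar, 152 mm above the underside, in the black block, 18 x 18 mm, 36 mm tall (132 to 168 mm up), to be taken from above. Axes as the rack's. Fingers closing along the rack's x hold it firm; closing along its y, a push on the bar can pivot it between the pads. With the TCP here the fingertips clear the hook even when the bar is seated.
- drain_stand: Fixed stand. Origin: on the desk, mid-range of the hook head; x to the back (the post), mouth opens towards -x, z up. White drip-tray foot x -50 to +84, y -58 to +58 mm, at most 11 mm high. Aluminium post x +56 to +76, y -28 to +28 mm, 143 mm tall. Grey double-hook head on two rods before the post. The rack may press on the stand with at most 15 N.
- hook_range_mid (a point): On the fixed stand, at (0, 0, 110) mm in its frame, NOT on the head: where the seated bar's centre would be were the head mid-range. The head is clamped, immovable by light pushes, at an unmeasured place: its throat centre is at stand x = h, h anywhere from -22 to +22 mm; find it by touch or sight. y and z are true: the seated bar's centre is 110 mm up, the rack's underside then 22 mm up.
- slot_level (a point): On the fixed stand, at (0, 0, 127) mm: the height at which the bar's centre passes along the slot. Two upright cheeks, 8 mm thick, at y = +30 and -30 mm, each have a level slot (floor z = 120, ceiling z = 134 mm) from the mouth at x = h-38 mm (lips rounded, 6 mm radius) back to its end wall at x = h+6 mm. The rack's stem passes between the cheeks, its collars outside.
- throat_floor (a point): On the fixed stand, at (0, 0, 106) mm: level of the throat's flat floor. At the slot's end the throat, 12 mm wide (x = h-6 to h+6 mm), drops from the slot to this floor; the slot's end wall is also its back wall, so a bar touching that wall is over the throat. Cheeks span z 94 to 146 mm; a back plate joins them at x = h+14 to h+22 mm.
- reagent_4: Bystander, to be left alone: small white plastic reagent bottle with screw cap, 38 mm diameter, 72 mm tall. Origin: centre of the underside.
- objective_canister: Bystander, to be left alone: round canister with black lower half and cream top, 35 mm diameter, 61 mm tall. Origin: centre of the underside.
- oil_dropper: Bystander, to be left alone: small brown bottle with black cap, 26 mm diameter, 58 mm tall. Origin: centre of the underside.

How it is judged:
By the outcome, as a careful person would: the job done as asked, in the order asked, and still so for the second after the job is handed in, with the robot touching nothing.
It also fails if it takes over 64 s, if anything falls off the work surface, if the arm or the gripper's body presses on something with over 40 N, if the wrist force passes 120 N, or if a joint passes its speed limit or range.

ROBOT

A 6-joint arm with a two-finger parallel gripper is mounted at the origin on a cart in front of the work surface, level with it; the furniture and walls round the work are solid. World frame = base frame: x ahead of the robot, y to its left, z up, the work surface at z = 0. Lengths are in m, angles in rad, forces in N, time in s.
With the tool pointing down it reaches from about 0.35 to 0.775 m from the base axis. Payload 5.5 kg.
Tool frame: the origin (TCP) lies between the finger pads, 19 mm behind the fingertips; this is the grasp point; z points along the fingers, y is the line along which they close (so a half turn about z gives the same grasp; the last joint's range is limited). The gripper opens to 85 mm and grips with 20 to 120 N. Pads are 22 mm wide; open, the fingers measure 114 mm over their backs; the gripper's body (76 mm by 85 mm) begins 54 mm behind the grasp point. The pads swing forward as they close: fully open they stand 13 mm farther back than shut.
Start: joints at [1.145, 0.313, 0.046, 1.304, 0, 1.431], TCP at [0.162, 0.552, 0.25] pointing down, gripper open.
Joint ranges: [-2.76, 2.76], [-0.86, 1.69], [-1.03, 1.26], [-2.2, 2.34], [-1.47, 1.5], [-3.14, 3.14]. Speed limits (rad/s): [2.57, 2.57, 3.14, 3.14, 3.14, 3.14].

INTERFACE

Orientations are given as a unit quaternion [w, x, y, z].
In Python, from workcell import status, optics, hand_in gives the robot as it stands.
- The arm moves only by the shell command python3 -m handwheel 'ROWS' [FORCE]. ROWS is a JSON object whose one key "deltas" holds a list of rows, each a list of 5 numbers: the opening, from -1 (shut) to 1 (fully open), then the shift along the tool's x, y, z in units of 40 mm (1.0 is 40 mm), then the turn about the tool's z in units of 10 degrees (1.0 is 10 degrees). In form: {"deltas": [[jaw, x, y, z, roll], ...]}. A call has 1 to 20 rows; each row shifts and turns the commanded pose from where the row before left it, along the tool's axes as they then stand; what a row does not reach is not made up. A row lasts 1/8 s, in which the tool goes at most 62.5 mm and 10.7 degrees, less where a joint would pass 70% of its speed; a pose out of reach is approached as far as the arm can. A call is refused whole if a number of a shift passes 1 or a number of a turn 1, either way. A call with a gripper value outside its range is refused whole. The fingers move at their own pace and stop on an object; FORCE is the grip in N (left out, the last holds). Time passes only in rows, so rows that do not move let the fingers close. It gives the time, the measured TCP pose, the force, the opening and the grip force at its end, in the units of the state.
- status.get_state(): the state, without advancing time (a new reading comes with each control period).
- optics.read_camera(name): name is "scene" or "top"; returns a dict with "frame" (384x512x3 uint8, red, green, blue), "depth" (384x512 float32, m along the optical axis (not along the pixel's ray), 0 where there is no reading), "vfov" (degrees; the focal length in pixels is half the picture's height over the tangent of half this angle, whatever the lens; pixels are square), "cx", "cy" (the principal point, pixels), "k1" (the pictures are not rectified: a ray, as slopes to the right and down, at radius r is drawn at 1 + k1 r^2 times it, then the intrinsics apply), "origin" and "attitude" of the camera in the world. Camera axes: x right, y down, z forward; pixel columns grow to the right and rows downward; lengths in m; the calibration is good to about 2 mm. A picture is of the moment at which its call begins.
- hand_in(): hands the job in; it is judged then, once.
The state is a dict: "clock": time; "joint_pos": joint angles; "qvel": joint speeds; "tau": joint torques, N m; "tcp_pos": TCP position; "orientation": TCP orientation; "wrist_force": force on the tool from outside, world axes, zero at the start; "ft_torque": the same for the moment, N m; "finger_gap": finger opening in m; "grip_force": force on a finger pad.
Only numpy, scipy, OpenCV 4.12 (cv2) and the standard library are available. Lean on these libraries where they do the work, as an engineer would, in place of code of your own. Each camera call takes 0.05 s, during which the arm holds its last target. There are 200 camera calls.

## Working session

There is one attempt and no reset: what is moved stays moved. The work goes in short steps, Python scripts to look and compute and a shell command to move; the robot and the scene stay as the last step left them, time stands still between calls to the robot, and variables do not carry over. Pictures are saved under pics/ and viewed, at most 10 in all, crops included, and the job is handed in when it is done.

```bash
mkdir -p pics
cat > h.py <<'E'
import numpy as np, cv2
from workcell import status, optics
from scipy.spatial.transform import Rotation as R
def cam(n):
    c=optics.read_camera(n); H,W=c["depth"].shape
    c["f"]=H/2/np.tan(np.radians(c["vfov"])/2); q=np.array(c["attitude"],float)
    c["R"]=R.from_quat(q[[1,2,3,0]]).as_matrix() if q.size==4 else q.reshape(3,3)
    c["K"]=np.array([[c["f"],0,c["cx"]],[0,c["f"],c["cy"]],[0,0,1]]); c["D"]=np.array([c["k1"],0,0,0,0.]); return c
def ray(c,uv):
    n=cv2.undistortPoints(np.array(uv,float).reshape(-1,1,2),c["K"],c["D"])[:,0]
    return np.c_[n,np.ones(len(n))]@c["R"].T
def atz(c,uv,z):
    d=ray(c,uv); o=np.array(c["origin"]); return o+d*((z-o[2])/d[:,2])[:,None]
def tri(c1,uv1,c2,uv2):
    a=ray(c1,[uv1])[0]; b=ray(c2,[uv2])[0]; o1=np.array(c1["origin"]);o2=np.array(c2["origin"])
    s=np.linalg.lstsq(np.c_[a,-b],o2-o1,rcond=None)[0]; p=o1+s[0]*a;q=o2+s[1]*b
    return (p+q)/2,np.linalg.norm(p-q)
def cloud(c):
    v,u=np.nonzero(c["depth"]>0); uv=np.c_[u,v]; return uv, np.array(c["origin"])+ray(c,uv)*c["depth"][v,u][:,None]
E
python3 - <<'E'
from h import *
import pickle
for n in("scene","top"):
    c=cam(n); cv2.imwrite(f"pics/{n}0.png",c["frame"][:,:,::-1]); pickle.dump(c,open(n+".pkl","wb"))
    print(n,c["origin"],c["attitude"],c["vfov"],c["cx"],c["cy"],c["k1"],(c["depth"]>0).mean())
s=status.get_state(); print(s)
E
```

```text
scene [ 0.16607627 -0.54600667  0.61660924] [-0.47141367  0.85406922 -0.19663007  0.09834392] 46.72781301223977 256.36923632708465 192.54355652940635 -0.05776586120138719 0.9961751302083334
top [0.37387238 0.18285301 0.9767323 ] [-0.03775057  0.71051261 -0.70047571  0.05550223] 54.7883045734356 261.2135883881042 185.54876091469276 -0.10772617020026141 0.9959615071614584
{'clock': 0.1, 'joint_pos': array([1.14539737e+00, 3.13941743e-01, 4.50603120e-02, 1.30359211e+00,
       6.13946258e-06, 1.43119409e+00]), 'qvel': array([-0.00043956, -0.00234439,  0.00298382,  0.00102233,  0.00063984,
       -0.00021555]), 'tau': array([ 3.09631170e-03, -4.81725383e+01,  2.99243081e+01,  1.26939584e-02,
       -4.44372790e-05,  1.50651135e-05]), 'tcp_pos': array([0.16193213, 0.55127266, 0.24917546]), 'orientation': array([-2.36716573e-04,  1.42412480e-01,  9.89807043e-01, -8.04510474e-04]), 'wrist_force': array([-0.44506656, -0.05385074,  0.57565403]), 'ft_torque': array([-0.00337463,  0.05673192, -0.02370594]), 'grip_force': 0.0, 'finger_gap': 0.08541800700485898}
```

View pics/scene0.png

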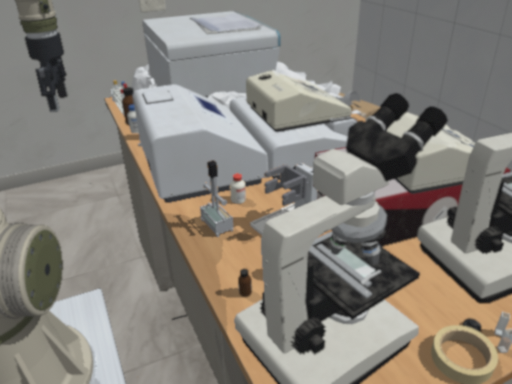

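View pics/top0.png

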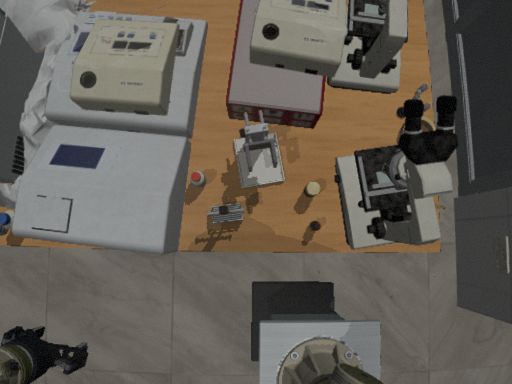

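The scene view shows the rack at about (215,200) with its grip at (212,168), and the stand at (290,190), partly behind the microscope. In the top view the rack is at (226,213), the stand at (258,160), the bottles at (197,178) and (315,225), and the canister at (313,188). I'll enlarge both.

Run:
```python
from h import *
import pickle
for n,x,y,w,h,k in(("scene",190,145,130,97,6),("top",185,115,120,115,5)):
    c=pickle.load(open(n+".pkl","rb"))
    cv2.imwrite(f"pics/{n}1.png",cv2.resize(c["frame"][y:y+h,x:x+w,::-1],None,fx=k,fy=k,interpolation=cv2.INTER_CUBIC))
```

```text
(no output)
```

View pics/scene1.png

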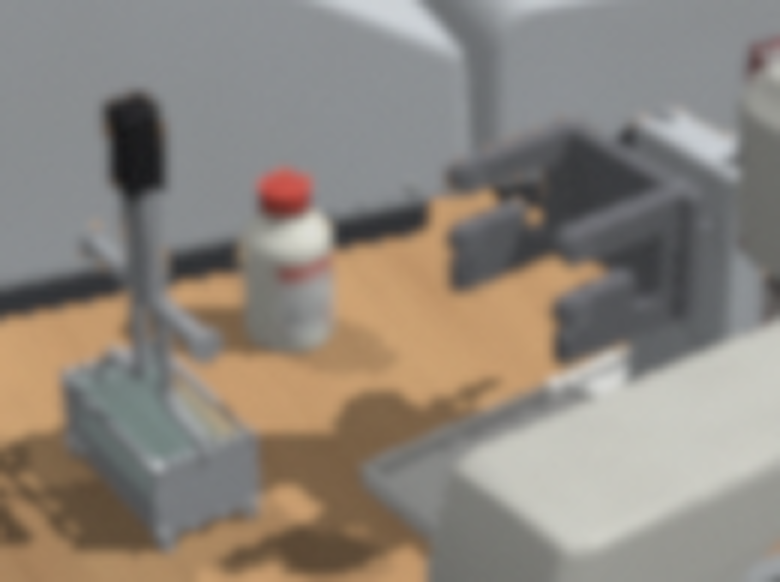

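View pics/top1.png

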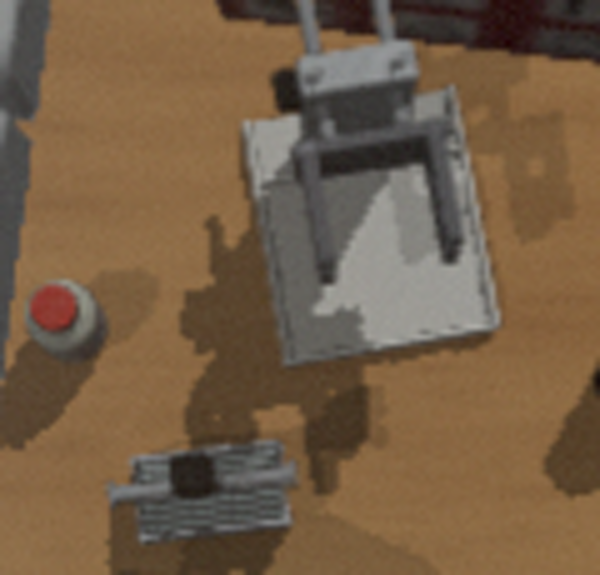

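The crops show the rack's bar end collars at about (92,240) and (207,343) in the scene crop and (113,494) and (291,474) in the top crop, with the grip top at (193,474). The stand foot corners are at (245,122), (453,88), (497,327) and (286,362) in the top crop, and the cheek tips at (328,280) and (452,256).

Run:
```python
from h import *
import pickle
S=pickle.load(open("scene.pkl","rb"));T=pickle.load(open("top.pkl","rb"))
s=lambda x,y:((x+.5)/6-.5+190,(y+.5)/6-.5+145)
t=lambda x,y:((x+.5)/5-.5+185,(y+.5)/5-.5+115)
np.set_printoptions(precision=4,suppress=True)
a=tri(S,s(92,240),T,t(113,494));b=tri(S,s(207,343),T,t(291,474));g=tri(S,s(132,98),T,t(193,474))
print("bar L,R,mid",a,b,(a[0]+b[0])/2);print("grip top",g)
d=a[0]-b[0];print("rack y yaw",np.degrees(np.arctan2(d[1],d[0])),np.linalg.norm(d))
for nm,p,q in(("cheekL tip",(455,172),(328,278)),("cheekR tip",(567,245),(452,256)),("plate cornerL",(572,130),(306,146)),("plateR",(690,190),(447,124))): print(nm,tri(S,s(*p),T,t(*q)))
def fit(loc,w):
    lc=loc-loc.mean(0);wc=w-w.mean(0);th=np.arctan2((lc[:,0]*wc[:,1]-lc[:,1]*wc[:,0]).sum(),(lc*wc).sum())
    M=np.array([[np.cos(th),-np.sin(th)],[np.sin(th),np.cos(th)]]);o=w.mean(0)-M@loc.mean(0);return th,o,M,w-(loc@M.T+o)
F=atz(T,[t(245,122),t(453,88),t(497,327),t(286,362)],.010)[:,:2]
th,o,M,r=fit(np.array([[.084,.058],[.084,-.058],[-.05,-.058],[-.05,.058]]),F)
print("stand",np.degrees(th),o,r)
C=atz(T,[t(328,280),t(452,258),t(306,146),t(440,124),t(320,166),t(428,147)],.146)[:,:2]
print("cheek tips, plate in stand",(C-o)@M)
P=atz(T,[t(298,62),t(412,42)],.143)[:,:2];print("post top",(P-o)@M)
uv,p=cloud(T)
def box(m,lab): print(lab,m.sum(),p[m].mean(0),p[m].min(0),p[m].max(0))
l=(p[:,:2]-o)@M
near=(abs(l[:,0])<.11)&(abs(l[:,1])<.05)
for lo,hi in((.003,.02),(.138,.155)):
    m=near&(p[:,2]>lo)&(p[:,2]<hi)&(p[:,2]<.16);print(lo,m.sum(),np.percentile(l[m],[1,50,99],axis=0),np.median(p[m,2]))
m=(uv[:,0]>216)&(uv[:,0]<232)&(uv[:,1]>200)&(uv[:,1]<220)&(p[:,2]>.15);box(m,"grip cloud")
m=near&(p[:,2]>.14)&(p[:,2]<.155)&(l[:,0]<-.0)
for sg in(1,-1):
    k=m&(sg*l[:,1]>0); print("cheek",sg,k.sum(),np.percentile(l[k],[0,5,50,95],axis=0))
```

```text
bar L,R,mid (array([0.4225, 0.2894, 0.0908]), np.float64(0.00012825425053285277)) (array([0.4343, 0.2043, 0.0906]), np.float64(0.0018696529770542295)) [0.4284 0.2469 0.0907]
grip top (array([0.4277, 0.245 , 0.172 ]), np.float64(0.0008404714896740906))
rack y yaw 97.93332315695301 0.08590988284739093
cheekL tip (array([0.5223, 0.1869, 0.1462]), np.float64(0.006742069896437733))
cheekR tip (array([0.535 , 0.1299, 0.1433]), np.float64(0.009007983397481186))
plate cornerL (array([0.5806, 0.1996, 0.143 ]), np.float64(0.0013907590997522044))
plateR (array([0.5913, 0.1347, 0.1486]), np.float64(0.0005236478401467268))
stand 10.607021264100824 [0.556  0.1639] [[-0.0009 -0.0014]
 [-0.0013  0.0012]
 [ 0.0006  0.0016]
 [ 0.0016 -0.0013]]
cheek tips, plate in stand [[-0.0327  0.0308]
 [-0.0321 -0.0267]
 [ 0.0306  0.0303]
 [ 0.0307 -0.0323]
 [ 0.0203  0.0255]
 [ 0.0209 -0.025 ]]
post top [[ 0.0715  0.0273]
 [ 0.0723 -0.0267]]
0.003 1263 [[-0.0791 -0.0493]
 [-0.0055  0.003 ]
 [ 0.0816  0.0492]] 0.006261846136789595
0.138 434 [[-0.0247 -0.0345]
 [ 0.0282 -0.0011]
 [ 0.0742  0.0339]] 0.14471176048738377
grip cloud 72 [0.4277 0.2459 0.167 ] [0.4196 0.2372 0.1501] [0.4374 0.255  0.1708]
cheek 1 42 [[-0.0264  0.0253]
 [-0.0248  0.0259]
 [-0.0132  0.0294]
 [-0.001   0.0331]]
cheek -1 42 [[-0.0248 -0.0345]
 [-0.0242 -0.034 ]
 [-0.0134 -0.0305]
 [-0.0022 -0.0268]]
```

Run:
```python
from h import *
import pickle
P=[]
for n in("scene","top"): P.append(cloud(pickle.load(open(n+".pkl","rb")))[1])
p=np.vstack(P)
xs=np.arange(.2,.9,.05); ys=np.arange(.6,-.2,-.05)
print("x\\y  "," ".join(f"{y:5.2f}" for y in ys))
for x in xs:
    r=[]
    for y in ys:
        m=(abs(p[:,0]-x)<.025)&(abs(p[:,1]-y)<.025)&(p[:,2]<.6); r.append("   . " if m.sum()<3 else f"{np.percentile(p[m,2],99)*1e3:5.0f}")
    print(f"{x:.2f} "," ".join(r))
```

```text
x\y    0.60  0.55  0.50  0.45  0.40  0.35  0.30  0.25  0.20  0.15  0.10  0.05 -0.00 -0.05 -0.10 -0.15
0.20    349   474   518  -742  -741  -740  -741  -741  -741  -741  -740  -744  -742  -741  -742  -743
0.25   -740  -741  -741  -741  -741  -742  -743  -741  -743  -742  -742  -741  -742  -740  -742  -740
0.30   -743  -740  -742  -742  -742  -743  -741  -743  -740  -741  -743  -741  -740  -744  -745  -741
0.35    198   197   198   198   198   196     4     4     4     4     4     3     3    62   116   289
0.40    203   199   199   198   198   197    93   168    40     4     3    57    59    66   132   290
0.45    203   201   199   198   198   196    93   170    94     4     4     4     4   165   353   353
0.50    197   194   192   190   187   182    74     4   116    13    12    64    63   162   363   359
0.55    168   165   162   159   156   151    54     4   149   148   102     4     4   162   385   378
0.60    137   134   130   128   126   121     4    13   148   148    12     4     3    94   400   400
0.65    220   222   223   223   223   121     4     6   140   141   129   130   129     4     4     3
0.70    229   230   231   231   232   124     4   131   131   132   132   132   131     3     3     3
0.75    230   234   234   233   232   205     4   132   184   223   226   226   227    52   255   254
0.80    213   216   214   217   215   194    97   131   231   234   234   238   238   125   290   289
0.85    184   198   195   197   195   180    95   132   236   236   238   240   237   211   291   289
```

```bash
python3 -m handwheel '{"deltas": [[1,0,0,-0.5,0],[1,-0.95,-0.6,0,0],[1,-0.95,-0.6,0,0],[1,-0.95,-0.6,0,0],[1,-0.95,-0.6,0,0],[1,-0.95,-0.6,0,0],[1,-0.95,-0.6,0,0],[1,-0.95,-0.6,0,0],[1,-0.95,-0.6,0,0],[1,-0.9,-0.6,0,0],[1,0,0,0,1],[1,0,0,0,1],[1,0,0,0,1],[1,0,0,0,1],[1,0,0,0,1],[1,0,0,0,1],[1,0,0,0,0.57],[1,0,0,0,0],[1,0,0,0,0]]}' 40
cat > g.py <<'E'
import sys
from h import *
np.set_printoptions(precision=4,suppress=True)
s=status.get_state();q=s["orientation"];m=R.from_quat(q[[1,2,3,0]]).as_matrix()
print(s["clock"],s["tcp_pos"],"yaz",np.degrees(np.arctan2(m[1,1],m[0,1])),"F",s["wrist_force"],"tool-z",m[:,2],s["finger_gap"],s["grip_force"])
if len(sys.argv)>1: print("units",m.T@(np.array(eval(sys.argv[1]))-s["tcp_pos"])/.04)
E
python3 g.py "(.428,.246,.154)"
python3 - <<'E'
from h import *
import pickle
T=pickle.load(open("top.pkl","rb"));uv,p=cloud(T)
m=(p[:,2]>.028)&(p[:,2]<.05)&(abs(p[:,0]-.43)<.06)&(abs(p[:,1]-.246)<.07)
r=cv2.minAreaRect(p[m,:2].astype(np.float32)*1000);print("basket",m.sum(),r)
E
```

```text
clock: 2.48
tcp_pos: [0.4273, 0.2486, 0.2698]
orientation: [-0.0, 0.656, 0.755, -0.0]
wrist_force: [0.3, -0.3, -0.7]
finger_gap: 0.0853
grip_force: 0.0
2.475 [0.4273 0.2486 0.2698] yaz 8.019852513578174 F [ 0.2987 -0.3235 -0.7015] tool-z [-0.0004 -0.0001 -1.    ] 0.08530160547984195 0.0
units [-0.0662  0.0096  2.8947]
basket 208 ((428.2191467285156, 246.23031616210938), (43.87902069091797, 77.1032485961914), 7.881479263305664)
```

```bash
python3 -m handwheel '{"deltas": [[1,-0.07,0.01,0.8,0],[1,0,0,0.8,0],[1,0,0,0.8,0],[1,0,0,0.54,0],[1,0,0,0,0],[-1,0,0,0,0],[-1,0,0,0,0],[-1,0,0,0,0],[-1,0,0,0,0],[-1,0,0,0,0],[-1,0,0,0,0],[-1,0,0,0,0],[-1,0,0,0,0]]}' 60; python3 g.py
```

```text
clock: 4.1
tcp_pos: [0.4286, 0.2461, 0.1531]
orientation: [0.0, 0.657, 0.754, 0.001]
wrist_force: [-0.7, -0.3, 5.2]
finger_gap: 0.0174
grip_force: 58.6
4.1 [0.4286 0.2461 0.1531] yaz 7.926860412106457 F [-0.6547 -0.3325  5.2185] tool-z [ 0.0012  0.0005 -1.    ] 0.017367819301577627 58.6354261636734
```

```bash
python3 -m handwheel '{"deltas": [[-1,0,0,-0.25,0],[-1,0,0,-0.37,0],[-1,0,0,-0.36,0],[-1,0,0,0,-0.27],[-1,0,0,0,0]]}'; python3 g.py "(.4872,.151,.192)"
```

```text
clock: 4.72
tcp_pos: [0.4285, 0.246, 0.1925]
orientation: [0.0, 0.639, 0.769, 0.0]
wrist_force: [0.5, -0.3, -2.4]
finger_gap: 0.0177
grip_force: 58.8
4.725 [0.4285 0.246  0.1925] yaz 10.598479764468925 F [ 0.5239 -0.3013 -2.3576] tool-z [ 0.001   0.0005 -1.    ] 0.017736577005895898 58.82222056388855
units [-2.6051  1.0051  0.012 ]
```

```bash
python3 -m handwheel '{"deltas": [[-1,-0.5,0.2,0,0],[-1,-0.6,0.23,0,0],[-1,-0.6,0.23,0,0],[-1,-0.5,0.2,0,0],[-1,-0.4,0.14,0.01,0],[-1,0,0,0,0],[-1,0,0,0,0],[-1,0,0,0,0]]}'; python3 g.py
python3 - <<'E'
from h import *
import pickle
for n,x,y,w,h,k in(("scene",215,130,120,95,6),("top",205,115,100,90,6)):
    c=cam(n); pickle.dump(c,open(n+"2.pkl","wb"))
    cv2.imwrite(f"pics/{n}2.png",cv2.resize(c["frame"][y:y+h,x:x+w,::-1],None,fx=k,fy=k,interpolation=cv2.INTER_CUBIC))
E
```

```text
clock: 5.72
tcp_pos: [0.4863, 0.1516, 0.1912]
orientation: [-0.0, 0.638, 0.77, 0.0]
wrist_force: [-0.2, 0.3, -3.5]
finger_gap: 0.0172
grip_force: 58.8
5.725 [0.4863 0.1516 0.1912] yaz 10.671551792427318 F [-0.1698  0.2854 -3.5135] tool-z [-0.0002  0.0003 -1.    ] 0.017172976217432363 58.750680685043335
```

View pics/scene2.png

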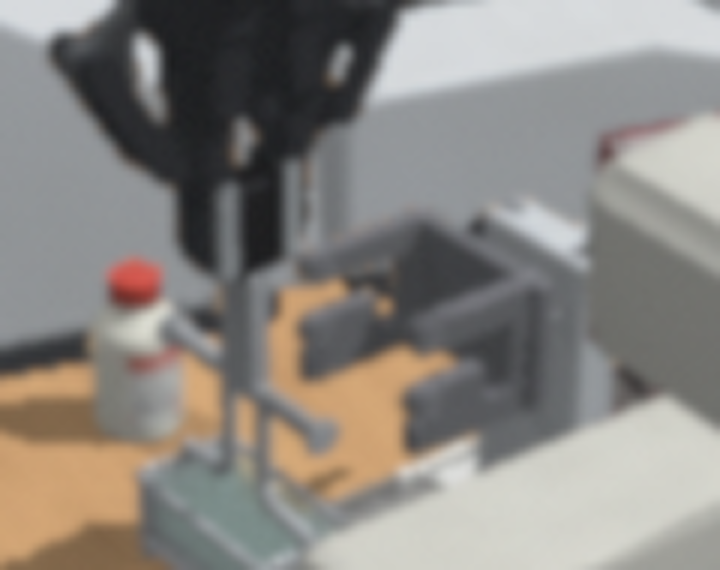

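View pics/top2.png

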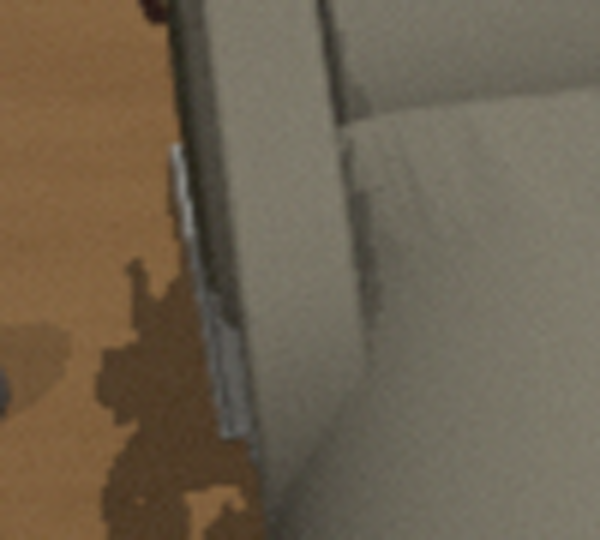

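The scene crop shows the rack upright in front of the mouth. The near collar is at (320,433) and the far one at (176,328). The near cheek's upper arm tip is at (412,330) and its lower lip top at (412,390). The arm blocks the top view. I'll check heights by intersecting the rays with the known stand planes.

Run:
```python
from h import *
import pickle
np.set_printoptions(precision=4,suppress=True)
c=pickle.load(open("scene2.pkl","rb")); th=np.radians(10.6);ex=np.array([np.cos(th),np.sin(th),0]);ey=np.array([-np.sin(th),np.cos(th),0]);o=np.array([.556,.1639,0])
s=lambda x,y:((x+.5)/6-.5+215,(y+.5)/6-.5+130)
for nm,p,yl in(("near collar",(321,433),-.045),("far collar",(176,327),.045),("upper lip bottom",(415,342),-.034),("lower lip top",(412,392),-.034),("lower lip bottom",(412,448),-.034),("slot end",(500,358),-.034),("far lower lip top",(306,318),.026),("far upper tip bottom",(303,275),.026)):
    d=ray(c,[s(*p)])[0];C=np.array(c["origin"]);P=C+d*(yl-(C-o)@ey)/(d@ey);print(nm,"stand x,y,z",(P-o)@ex,yl,P[2])
t=status.get_state()["tcp_pos"];print("tcp stand",(t-o)@ex,(t-o)@ey)
```

```text
near collar stand x,y,z -0.07388901463513066 -0.045 0.13182136007427026
far collar stand x,y,z -0.06972805451656061 0.045 0.12755454988641468
upper lip bottom stand x,y,z -0.02562469459111735 -0.034 0.14335445717250567
lower lip top stand x,y,z -0.026544738437764136 -0.034 0.1236508828695353
lower lip bottom stand x,y,z -0.026094227296209565 -0.034 0.10043267671774492
slot end stand x,y,z 0.012887726200424627 -0.034 0.12230096109783806
far lower lip top stand x,y,z -0.02663395025180646 0.026 0.12445317048470755
far upper tip bottom stand x,y,z -0.027814132114110882 0.026 0.14260908835216068
tcp stand -0.07070398400493913 0.000683678290575947
```

```bash
python3 -m handwheel '{"deltas": [[-1,0,0.2,-0.02,0],[-1,-0.01,0.2,0,0],[-1,0,0.2,0,0],[-1,0,0.1,0,0],[-1,0,0.05,0,0],[-1,0,0.05,0,0],[-1,0,0.05,0,0],[-1,0,0.05,0,0],[-1,0,0.05,0,0],[-1,0,0,0,0]]}'; python3 g.py
```

```text
clock: 7.08
tcp_pos: [0.5243, 0.1577, 0.192]
orientation: [0.0, 0.639, 0.77, 0.0]
wrist_force: [-0.6, 0.2, -2.5]
finger_gap: 0.0174
grip_force: 58.8
7.075 [0.5243 0.1577 0.192 ] yaz 10.624099682145967 F [-0.5829  0.1668 -2.4866] tool-z [ 0.0002  0.0001 -1.    ] 0.017404349788504823 58.83179783821106
```

```bash
python3 -m handwheel '{"deltas": [[-1,0,0.06,0,0],[-1,0,0.06,0,0],[-1,0,0.06,0,0],[-1,0,0.06,0,0],[-1,0,0.06,0,0],[-1,0,0,0,0]]}'; python3 g.py; python3 -m handwheel '{"deltas": [[-1,0,0.06,0,0],[-1,0,0.06,0,0],[-1,0,0.06,0,0],[-1,0,0.06,0,0],[-1,0,0.06,0,0],[-1,0,0,0,0]]}'; python3 g.py
```

```text
clock: 7.82
tcp_pos: [0.5361, 0.1599, 0.192]
orientation: [0.0, 0.639, 0.77, 0.0]
wrist_force: [-0.1, -0.0, -3.0]
finger_gap: 0.017
grip_force: 58.8
7.825 [0.5361 0.1599 0.192 ] yaz 10.622646493335306 F [-0.0872 -0.0043 -3.0393] tool-z [ 0.0001  0.0001 -1.    ] 0.016987494106495332 58.7885445356369
clock: 8.57
tcp_pos: [0.5479, 0.1621, 0.192]
orientation: [0.0, 0.639, 0.77, 0.0]
wrist_force: [0.1, -0.0, -2.6]
finger_gap: 0.0171
grip_force: 58.8
8.575 [0.5479 0.1621 0.192 ] yaz 10.621344122357273 F [ 0.1302 -0.0078 -2.575 ] tool-z [ 0.0001  0.0001 -1.    ] 0.01709999511060047 58.788880705833435
```

```bash
python3 -m handwheel '{"deltas": [[-1,0,0.05,0,0],[-1,0,0.05,0,0],[-1,0,0.05,0,0],[-1,0,0.05,0,0],[-1,0,0,0,0]]}'; python3 -m handwheel '{"deltas": [[-1,0,0.025,0,0],[-1,0,0.025,0,0],[-1,0,0,0,0]]}'
```

```text
clock: 9.2
tcp_pos: [0.5558, 0.1636, 0.192]
orientation: [0.0, 0.639, 0.77, 0.0]
wrist_force: [-0.3, -0.2, -3.2]
finger_gap: 0.0174
grip_force: 58.8
clock: 9.57
tcp_pos: [0.5576, 0.1639, 0.192]
orientation: [0.0, 0.639, 0.77, 0.0]
wrist_force: [0.3, 0.3, -2.6]
finger_gap: 0.0172
grip_force: 58.8
```

```bash
python3 -m handwheel '{"deltas": [[-1,0,0.025,0,0],[-1,0,0.025,0,0],[-1,0,0,0,0]]}'|sed -n '2p;4p'
```

```text
tcp_pos: [0.5596, 0.1643, 0.192]
wrist_force: [-0.9, -0.2, -2.2]
```

Now at local x of about +3.6 mm, with the wall expected near +9. I'll go on in 1 mm steps.

```bash
for i in 1; do python3 -m handwheel '{"deltas": [[-1,0,0.025,0,0],[-1,0,0.025,0,0],[-1,0,0,0,0]]}'|sed -n '2p;4p'; done;  python3 -m handwheel '{"deltas": [[-1,0,0.025,0,0],[-1,0,0,0,0]]}'|sed -n '2p;4p'
```

```text
tcp_pos: [0.5616, 0.1647, 0.192]
wrist_force: [-0.6, 0.5, -2.7]
tcp_pos: [0.5626, 0.1649, 0.192]
wrist_force: [0.3, -0.6, -2.2]
```

```bash
python3 -m handwheel '{"deltas": [[-1,0,0.025,0,0],[-1,0,0,0,0]]}'|sed -n '2p;4p'
```

```text
tcp_pos: [0.5635, 0.1651, 0.192]
wrist_force: [0.4, -0.5, -3.1]
```

```bash
python3 -m handwheel '{"deltas": [[-1,0,0.025,0,0],[-1,0,0,0,0]]}'|sed -n '2p;4p'
```

```text
tcp_pos: [0.5645, 0.1652, 0.192]
wrist_force: [0.2, -0.7, -1.8]
```

```bash
python3 -m handwheel '{"deltas": [[-1,0,0.025,0,0],[-1,0,0,0,0]]}'|sed -n '2p;4p'
```

```text
tcp_pos: [0.5655, 0.1655, 0.192]
wrist_force: [-0.1, -0.9, -2.5]
```

```bash
python3 -m handwheel '{"deltas": [[-1,0,0.025,0,0],[-1,0,0,0,0]]}'|sed -n '2p;4p'
```

```text
tcp_pos: [0.5665, 0.1656, 0.192]
wrist_force: [-0.7, -0.1, -2.7]
```

```bash
python3 -m handwheel '{"deltas": [[-1,0,0.025,0,0],[-1,0,0,0,0]]}'|sed -n '2p;4p'
```

```text
tcp_pos: [0.5675, 0.1658, 0.192]
wrist_force: [-0.1, 0.2, -2.9]
```

```bash
python3 -m handwheel '{"deltas": [[-1,0,0.025,0,0],[-1,0,0,0,0]]}'|sed -n '2p;4p'
```

```text
tcp_pos: [0.5684, 0.166, 0.192]
wrist_force: [-0.6, 0.1, -1.8]
```

```bash
python3 -m handwheel '{"deltas": [[-1,0,0.025,0,0],[-1,0,0,0,0]]}'|sed -n '2p;4p'
```

```text
tcp_pos: [0.5694, 0.1662, 0.192]
wrist_force: [0.9, -0.5, -3.0]
```

```bash
python3 -m handwheel '{"deltas": [[-1,0,0.025,0,0],[-1,0,0,0,0]]}'|sed -n '2p;4p'
```

```text
tcp_pos: [0.57, 0.1663, 0.1919]
wrist_force: [-0.6, -0.3, -2.2]
```

```bash
python3 -m handwheel '{"deltas": [[-1,0,0.025,0,0],[-1,0,0,0,0]]}'|sed -n '2p;4p'
```

```text
tcp_pos: [0.5704, 0.1663, 0.1918]
wrist_force: [-4.2, -1.7, -0.1]
```

The wall was felt at TCP x of about 0.570. I'll back off to the throat centre, then lower.

```bash
python3 -m handwheel '{"deltas": [[-1,0,-0.04,0,0],[-1,0,-0.035,0,0],[-1,0,0,0,0],[-1,0,0,0,0]]}'|sed -n '2p;4p';  python3 -m handwheel '{"deltas": [[-1,0,0,0.05,0],[-1,0,0,0.05,0],[-1,0,0,0,0]]}'|sed -n '2p;4p'
```

```text
tcp_pos: [0.5687, 0.166, 0.1921]
wrist_force: [-0.1, -0.2, -2.6]
tcp_pos: [0.5682, 0.166, 0.1877]
wrist_force: [-0.2, 0.8, -3.4]
```

```bash
python3 -m handwheel '{"deltas": [[-1,0,0,0.05,0],[-1,0,0,0.05,0],[-1,0,0,0,0]]}'|sed -n '2p;4p'
```

```text
tcp_pos: [0.5682, 0.166, 0.1837]
wrist_force: [-0.2, -0.1, -2.7]
```

```bash
python3 -m handwheel '{"deltas": [[-1,0,0,0.04,0],[-1,0,0,0.04,0],[-1,0,0,0.04,0],[-1,0,0,0.04,0],[-1,0,0,0,0]]}'|sed -n '2p;4p'
```

```text
tcp_pos: [0.5682, 0.1659, 0.1774]
wrist_force: [-0.1, 0.3, -2.7]
```

```bash
python3 -m handwheel '{"deltas": [[-1,0,0,0.025,0],[-1,0,0,0,0]]}'|sed -n '2p;4p'
```

```text
tcp_pos: [0.5683, 0.166, 0.1765]
wrist_force: [-0.4, 0.1, -2.7]
```

```bash
python3 -m handwheel '{"deltas": [[-1,0,0,0.025,0],[-1,0,0,0,0]]}'|sed -n '2p;4p'
```

```text
tcp_pos: [0.5683, 0.1659, 0.1755]
wrist_force: [-0.1, -0.1, -1.8]
```

```bash
python3 -m handwheel '{"deltas": [[-1,0,0,0.015,0],[-1,0,0,0,0]]}'|sed -n '2p;4p'
```

```text
tcp_pos: [0.5684, 0.166, 0.1751]
wrist_force: [-0.3, -0.0, -0.9]
```

```bash
python3 -m handwheel '{"deltas": [[-1,0,0,0.015,0],[-1,0,0,0,0]]}'|sed -n '2p;4p'
```

```text
tcp_pos: [0.5685, 0.166, 0.175]
wrist_force: [-1.7, 1.2, 3.0]
```

```bash
python3 -m handwheel '{"deltas": [[-1,0,0,-0.015,0],[-1,0,0,0,0],[-0.5,0,0,0,0],[-0.3,0,0,0,0],[0,0,0,0,0],[0.2,0,0,0,0],[0.2,0,0,0,0],[0.2,0,0,0,0],[0.2,0,0,0,0]]}'; python3 -c "
from h import *
c=cam('scene');cv2.imwrite('pics/s3.png',cv2.resize(c['frame'][130:225,215:335,::-1],None,fx=6,fy=6,interpolation=cv2.INTER_CUBIC))"
```

```text
clock: 16.82
tcp_pos: [0.5684, 0.166, 0.175]
orientation: [-0.0, 0.639, 0.77, 0.0]
wrist_force: [-0.7, -1.1, -0.5]
finger_gap: 0.0513
grip_force: 0.0
```

View pics/s3.png

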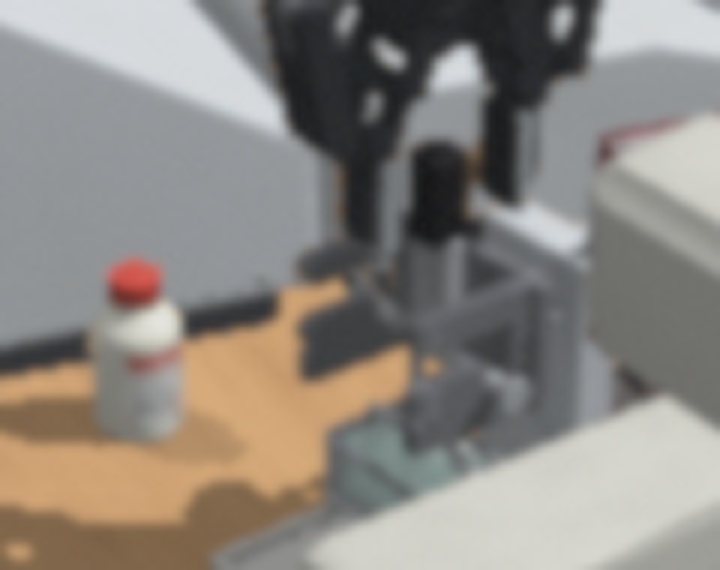

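The rack hangs upright in the throat: the grip at (435,190) stands free between the open fingers, and the near collar at (512,390) sits low at the back of the slot. I'll go straight up and move the arm aside to check.

```bash
python3 -m handwheel '{"deltas": [[0.2,0,0,-0.2,0],[0.2,0,0,-0.4,0],[0.2,0,0,-0.7,0],[0.2,0,0,-0.9,0],[0.2,0,0,-0.9,0],[0.2,0,-0.8,0,0],[0.2,0,-0.8,0,0],[0.2,0,-0.8,0,0],[0.2,0,0,0,0],[0.2,0,0,0,0]]}'; python3 -c "
from h import *
c=cam('scene');cv2.imwrite('pics/s4.png',cv2.resize(c['frame'][130:225,215:335,::-1],None,fx=6,fy=6,interpolation=cv2.INTER_CUBIC))"
```

```text
clock: 18.12
tcp_pos: [0.4748, 0.1484, 0.3002]
orientation: [0.001, 0.639, 0.77, 0.001]
wrist_force: [0.6, -0.5, -0.1]
finger_gap: 0.0513
grip_force: 0.0
```

View pics/s4.png

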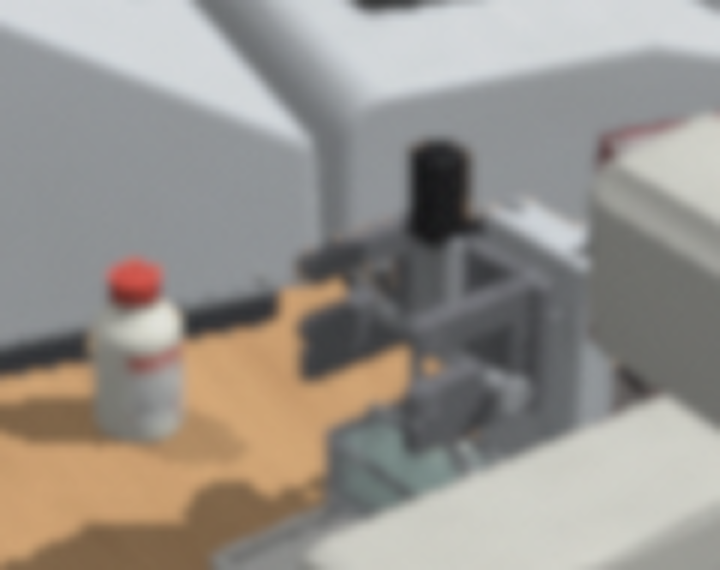

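The rack hangs unchanged, with its grip at (437,190) and the gripper clear of it.

```bash
python3 -c "
from workcell import hand_in
print(hand_in())"
```

```text
the job is handed in; nothing more can be done
None
```

The slide rack is hanging upright and free in the hook's throat, the gripper is clear of it, and the job was handed in at about 18 s. The highest contact force I read was about 6 N, against the 15 N limit, and the bottles and canister were left alone.

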